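# Swing the salt pan one index hole towards the ramekin

## Task

The ramekin is to be filled next. Hook a fingertip under the pull ring on the swing arm to lift its spring index pin, swing the arm with the salt pan one hole towards the ramekin, and let the pin drop fully home in that hole. Leave the pan sitting level in its cradle and everything else on the worktop where it stands.

Things in the scene. Friction and masses are not known exactly. Their poses are not given: they have to be found in the camera images.
- pivot_post: Steel post bolted to the worktop, foot 92 mm wide, with a level fan-shaped index plate on it (top at z = 0.104, out to 152 mm from the axis): five 11.5 mm holes on a 130 mm radius, 0.314 rad (18 degrees) apart. Origin: foot centre, on the vertical swing axis. Its -x axis points to the middle hole, roughly towards the robot; z up.
- hub_axis (a point): Point on the vertical swing axis at the arm's hub, 120 mm above the worktop. The hub's cap nut reaches up to z = 0.141.
- swing_arm (a joint): Angle (rad) of the flat-bar arm (34 mm wide, top z = 0.119). 0: arm along the post's -x, pin in the middle hole (the start). Positive swings the pan towards the post's +y (clockwise from above), negative to its -y. Holes at -0.628, -0.314, 0, 0.314, 0.628; stops just past the last. Stays where left (friction about 1 N at the pin); about 0.01 rad of play either way in a hole.
- index_pin (a joint): Height (m) of the index pin: 0 fully home in a hole, 0.008 when its nose rides on the plate between holes, 0.016 upper stop. A spring pulls it down, about 6 N at home, 9 N at the stop. It moves straight up and down in the arm, 130 mm from the swing axis; let down between holes, it drops into the next hole when the arm gets there.
- pull_ring: Steel ring fixed on the pin: rounded D loop of 8 mm bar, opening 50 wide x 44 mm high. Origin: its bottom bar on the pin axis, z = 0.151 when home. It turns with the arm: x level from pin to hub, y across the ring, z up. It leans 52 degrees, top bar towards the hub, so a finger tilted about 40 degrees from straight down, tip towards the hub goes square through, then lifts under the top bar.
- ring_eye (a point): Centre of the ring's opening: 20 mm towards the hub and 16 mm above the origin of pull_ring (z = 0.167 when home). The top bar's underside is 22 mm from it in the leaning plane of the ring. Below the ring the plunger barrel (22 mm wide) ends at z = 0.139 and the arm at z = 0.119. A slanted finger draws back as it rises, so bring it up against the top bar before lifting.
- ring_rim: Outer edge of the same ring (origin and axes of pull_ring). The ring is hooked from inside: while the pin is up the fingers should bear only on the inside of the loop.
- salt_pan: Open steel food pan of white salt, 176 x 108 x 66 mm, loose in the wire cradle at the arm's outer end, long side along the arm. Origin: centre of its underside, at z = 0.045 in the cradle, 275 mm from the swing axis; rim at z = 0.111.
- ramekin: Small round ribbed cream-coloured dish, 68 mm wide, 38 mm high, on the worktop to one side of the swing arm (which side varies). Origin: centre of its underside.
- tin: Closed round food tin with a paper label, 58 mm wide, 72 mm high, on the worktop on the other side of the swing arm. Origin: centre of its underside.
Things that resemble listed ones, but are neither listed nor needed, are in the scene too. What is shaped like the ramekin but purple or yellow is not meant.

How it is judged (in metres and radians):
On the way, in this order (a step that is already met when the one before it is completed fails the run):
1. a fingertip in the pull ring has lifted the index pin clear of its hole (value of joint index_pin above 0.0075 m and contact force between the fingers and pull_ring above 1 N), for 0.2 s.
2. with the pin up, the arm is swung off its hole towards the ramekin (((y of ramekin in the frame of pivot_post above 0 m and value of joint swing_arm above 0.12 rad and value of joint index_pin above 0.005 m) or (y of ramekin in the frame of pivot_post below 0 m and value of joint swing_arm below -0.12 rad and value of joint index_pin above 0.005 m))).
At the end, for the whole second after the job is handed in: Pin fully home (under 2 mm up) in the first hole from the middle on the ramekin's side (arm 0.314 rad, within 0.03, from where it pointed), pan at rest, level within 0.06 rad in its cradle (underside 38 to 53 mm above the worktop), robot clear (((y of ramekin in the frame of pivot_post above 0 m and value of joint swing_arm between 0.284 and 0.344 rad) or (y of ramekin in the frame of pivot_post below 0 m and value of joint swing_arm between -0.344 and -0.284 rad)) and value of joint index_pin below 0.002 m and angle between salt_pan's own z axis and vertical below 0.06 rad and height (world z) of salt_pan between 0.038 and 0.053 m and linear speed of salt_pan below 0.02 m/s); the robot touches nothing.
It fails at once if the pan is lifted or tipped out of its cradle (height (world z) of salt_pan above 0.06 m or height (world z) of salt_pan below 0.03 m or angle between salt_pan's own z axis and vertical above 0.15 rad).
It fails at once if the ring is gripped from outside while the pin is up, instead of being hooked from inside (value of joint index_pin above 0.004 m and contact force between the fingers and ring_rim above 2 N).
It fails at once if the ramekin is moved (distance of ramekin from where it was at the start of the episode above 0.015 m).
It fails at once if the tin is moved (distance of tin from where it was at the start of the episode above 0.015 m).
It also fails if it takes over 56 s, if anything falls off the work surface, if the arm or the gripper's body presses on something with over 40 N, if the wrist force passes 120 N, or if a joint passes its speed limit or range.

## Robot

A 7-joint arm with a two-finger parallel gripper is mounted at the origin on a cart in front of the work surface, level with it; the furniture and walls round the work are solid. World frame = base frame: x ahead of the robot, y to its left, z up, the work surface at z = 0. Lengths are in m, angles in degrees, forces in N, time in s.
With the tool pointing down it reaches from about 0.425 to 0.975 m from the base axis. Payload 16.7 kg.
Tool frame: the origin (TCP) lies between the finger pads; the fingertips stand 11 mm ahead of it and the grasp point (between the pads) lies 8 mm behind it; z points along the fingers, y is the line along which they close (so a half turn about z gives the same grasp; the last joint's range is limited). The gripper opens to 85 mm and grips with 20 to 120 N. Pads are 22 mm wide; open, the fingers measure 114 mm over their backs; the gripper's body (76 mm by 85 mm) begins 54 mm behind the grasp point. The pads swing forward as they close: fully open they stand 13 mm farther back than shut.
Start: joints at [56.007, 24.414, 4.234, 92.017, -1.954, 63.644, -3.845], TCP at [0.29, -0.61, 0.242] pointing down, gripper open.
Joint ranges: [-163.25, 163.25], [-28.42, 122.38], [-70.27, 78.77], [12.13, 141.07], [-58.53, 238.53], [9.26, 117.41], [-156.51, 156.51]. Speed limits (degrees/s): [108.29, 108.29, 136.94, 136.94, 172.46, 172.46, 172.46].

## Interface

Orientations are given as a 3x3 rotation matrix whose columns are the frame's x, y, z axes.
In Python, from plant import telemetry, eyes, close_job gives the robot as it stands.
- The arm moves only by the tool send_rows, never from a script. Its arguments are lists of equal length, an entry for each row: "delta_pos": the shift along the tool's x, y, z each as a share of 50 cm, from -1 to 1, a list of three; "rot": the turn, a rotation vector about the tool's x, y, z each as a share of 360 degrees, from -1 to 1, a list of three; "gripper": the finger opening in mm, from 0 to 85.4. A call has exactly 8 rows; each row is the pose to reach, as a shift and turn from the pose commanded when the call began, along the tool's axes at that moment, turning the shorter way round; what a row does not reach only later rows make up. A row lasts 1/8 s, in which the tool goes at most 62.5 mm and 10.7 degrees, less where a joint would pass 70% of its speed; a pose out of reach is approached as far as the arm can. A call with a number of a shift or a turn outside -1 to 1 is refused whole. A call with a gripper value outside its range is refused whole. The fingers move at their own pace and stop on an object; "grip_force" is the grip in N (left out, the last holds). Time passes only in rows, so rows that repeat a pose let the fingers close, or fill a call up. It gives the time, the measured TCP pose, the force, the opening and the grip force at its end, in the units of the state.
- telemetry.state(): the state, without advancing time (a new reading comes with each control period).
- eyes.camera(name): name is "scene" or "top"; returns the picture (384x512x3 uint8, blue, green, red); there is no depth.
- eyes.camera_params(name): a dict with "vertical_fov" (degrees; the focal length in pixels is half the picture's height over the tangent of half this angle, whatever the lens; pixels are square), "cx", "cy" (the principal point, pixels), "position" and "rotation" of the camera in the world. Camera axes: x right, y down, z forward; pixel columns grow to the right and rows downward; lengths in m; the calibration is good to about 2 mm. A picture is of the moment at which its call begins. camera_params takes no time and is no camera call.
- close_job(): hands the job in; it is judged then, once.
The state is a dict: "time": time; "joint_positions": joint angles; "joint_velocities": joint speeds; "effort": joint torques, N m; "tool_pos": TCP position; "tool_rot": TCP orientation; "contact_force": force on the tool from outside, world axes, zero at the start; "wrist_torque": the same for the moment, N m; "opening": finger opening in m; "grip_force": force on a finger pad.
Only numpy, scipy, OpenCV 4.12 (cv2) and the standard library are available. Lean on these libraries where they do the work, as an engineer would, in place of code of your own. Each camera call takes 0.05 s, during which the arm holds its last target. There are 200 camera calls.

## Working session

There is one attempt and no reset: what is moved stays moved. The work goes in short steps, Python scripts to look and compute and a tool call to move; the robot and the scene stay as the last step left them, time stands still between calls to the robot, and variables do not carry over. Pictures are saved under pics/ and viewed, at most 10 in all, crops included, and the job is handed in when it is done.

Besides the shell and the picture viewer there is one more tool, called after ">>>" by a JSON object that holds its "fn" and its "kwargs". send_rows: Moves the arm, as the interface text tells. Shift numbers are shares of 50 cm and turn numbers shares of 360 degrees, none past 1 either way. Its arguments: {"type":"object","properties":{"delta_pos":{"type":"array"},"rot":{"type":"array"},"gripper":{"type":"array"},"grip_force":{"type":"number"}},"required":["delta_pos","rot","gripper"]}

```bash
mkdir -p pics; ls
python3 - <<'E'
from plant import telemetry, eyes
import cv2
s=telemetry.state(); print(s['time'],s['tool_pos'],s['tool_rot'],s['contact_force'],s['opening'])
for n in("scene","top"):
    cv2.imwrite(f"pics/{n}0.png",eyes.camera(n)); print(n,eyes.camera_params(n))
E
```

```text
pics
0.0 [ 0.2896611  -0.60926702  0.24158613] [[ 9.03130967e-01  4.29364732e-01 -6.19342910e-04]
 [ 4.29365173e-01 -9.03130251e-01  1.13921410e-03]
 [-7.02089633e-05 -1.29478380e-03 -9.99999159e-01]] [-0.19219763  0.01221921  0.37344874] 0.08562270232392641
scene {'vertical_fov': 56.52946850268445, 'cx': 256.8197679968014, 'cy': 190.9716050233242, 'position': array([0.16954295, 0.64646448, 0.64645532]), 'rotation': array([[-0.80299291, -0.34010051,  0.48942214],
       [-0.59568899,  0.43196232, -0.67717293],
       [ 0.01889493, -0.83530844, -0.54945681]])}
top {'vertical_fov': 45.02645450459177, 'cx': 260.60718663720525, 'cy': 190.4508233235737, 'position': array([0.44649861, 0.01196483, 1.09435988]), 'rotation': array([[-0.00320381, -0.98599887,  0.16672121],
       [-0.99999144,  0.00359545,  0.00204732],
       [-0.00261809, -0.16671323, -0.98600195]])}
```

View pics/scene0.png

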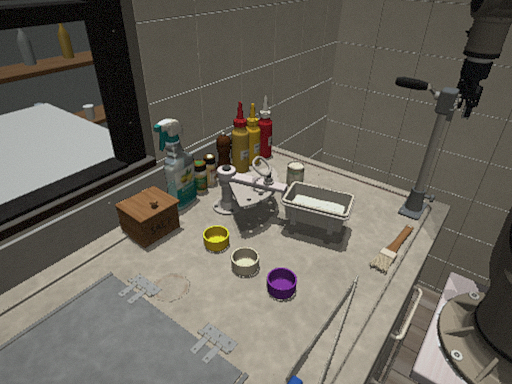

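View pics/top0.png

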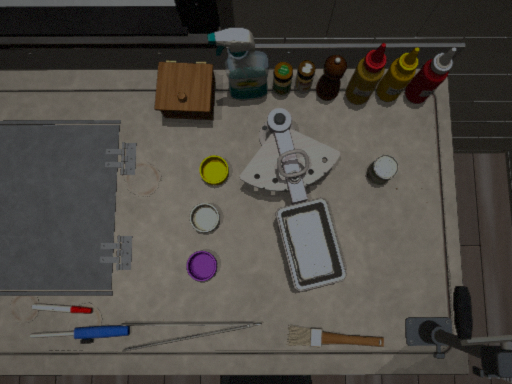

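The ramekin is the cream dish at top (205,218), left of the arm. The hub is at about (280,120), the ring at about (293,163), and the pan centre at about (311,245). I'll enlarge the crops to refine these.

```bash
cat > h.py <<'E'
import numpy as np
from plant import telemetry, eyes
def ray(n,u,v):
    p=eyes.camera_params(n); f=192/np.tan(np.radians(p['vertical_fov']/2))
    return p['position'],p['rotation']@np.array([(u-p['cx'])/f,(v-p['cy'])/f,1])
def at(n,u,v,z):
    o,d=ray(n,u,v); return o+d*(z-o[2])/d[2]
def proj(n,P):
    p=eyes.camera_params(n); f=192/np.tan(np.radians(p['vertical_fov']/2))
    c=p['rotation'].T@(np.asarray(P)-p['position']); return c[:2]/c[2]*f+[p['cx'],p['cy']]
def tri(uv1,uv2):
    o1,d1=ray("top",*uv1);o2,d2=ray("scene",*uv2)
    t=np.linalg.lstsq(np.c_[d1,-d2],o2-o1,rcond=None)[0]
    a,b=o1+d1*t[0],o2+d2*t[1]; return (a+b)/2,np.linalg.norm(a-b)
E
python3 - <<'E'
import cv2,numpy as np
from h import *
a=cv2.imread("pics/top0.png");b=cv2.imread("pics/scene0.png")
A=cv2.resize(a[95:215,240:345],None,fx=5,fy=5,interpolation=cv2.INTER_CUBIC)
B=cv2.resize(b[150:250,205:305],None,fx=6,fy=6,interpolation=cv2.INTER_CUBIC)
cv2.imwrite("pics/ca.png",A);cv2.imwrite("pics/cb.png",B)
for n,u,v,z in[("top",280,120,.141),("top",311,245,.111),("top",205,218,.038)]: print(at(n,u,v,z))
E
```

```text
[ 0.76060648 -0.02808821  0.141     ]
[ 0.49563368 -0.09196584  0.111     ]
[0.56158396 0.14173179 0.038     ]
```

View pics/ca.png

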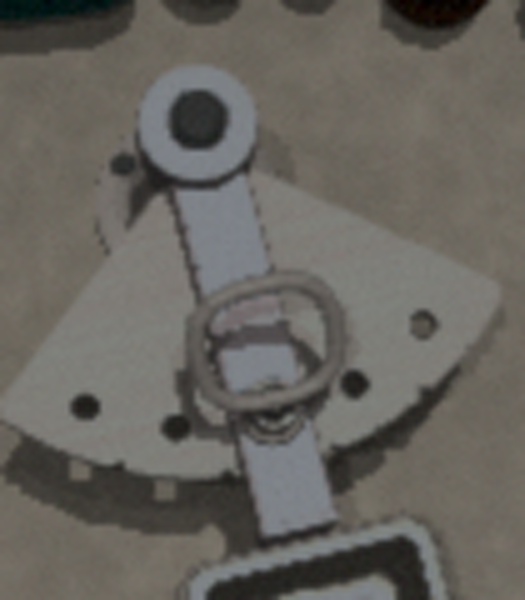

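View pics/cb.png

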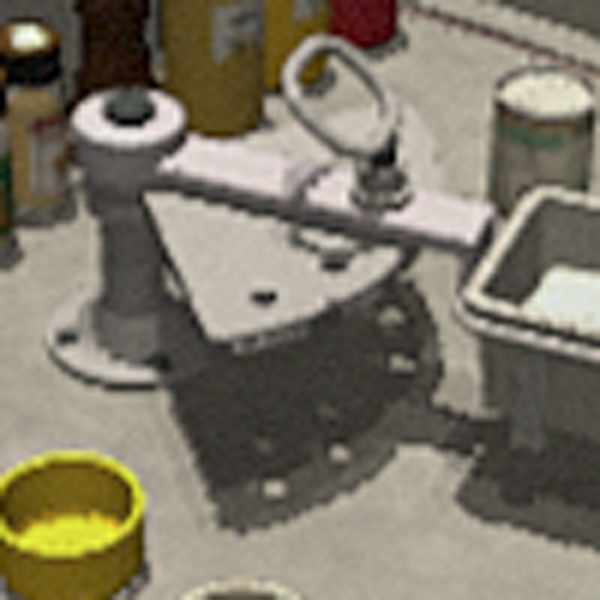

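In the top crop, the nut is at (198,118), the four free holes at (85,406), (176,427), (354,383) and (424,324), and the ring opening centre at about (267,340). In the scene crop the ring centre is at about (340,97), with the top bar inclined towards the hub.

Run:
```python
from h import *
import cv2
from scipy.optimize import least_squares
f=lambda p:(240+p[0]/5-.4,95+p[1]/5-.4)
g=lambda p:(205+p[0]/6-.4,150+p[1]/6-.4)
H=np.array([at("top",*f(p),.104)[:2] for p in[(85,406),(176,427),(354,383),(424,324)]])
k=np.array([-2,-1,1,2])*np.pi/10
# post-frame: image left (+y world). post -x ->toward robot; post +y = left of ... 
def hp(q):
    c=q[:2];t=q[2]  # t: direction of arm
    return c+.13*np.c_[np.cos(t-k),np.sin(t-k)]
r=least_squares(lambda q:(hp(q)-H).ravel(),[.76,-.03,-2.9]);print("holes",r.x,r.cost,(hp(r.x)-H)*1e3)
n=at("top",*f((198,118)),.141);print("nut",n, tri(f((198,118)),g((128,107))))
e,m=tri(f((267,340)),g((340,97)));print("eye",e,m)
pan=cv2.imread("pics/top0.png")
print("armdir nut->pan",np.degrees(np.arctan2(*(at("top",311,245,.111)-n)[[1,0]])),np.linalg.norm((at("top",311,245,.111)-n)[:2]))
c=r.x[:2];d=e[:2]-c;print("eye from axis",np.linalg.norm(d),np.degrees(np.arctan2(d[1],d[0])),"holes dir",np.degrees(r.x[2]))
```

```text
holes [ 0.54434748 -0.08091346  0.23936313] 0.000678366212575739 [[-17.97574274  -4.39844079]
 [ 18.02329354   4.3682286 ]
 [ 17.8023221    4.18626863]
 [-17.84987291  -4.15605645]]
nut [ 0.76462986 -0.02641442  0.141     ] (array([ 0.76667988, -0.02630647,  0.13636873]), np.float64(0.0011300707979729058))
eye [ 0.66123827 -0.05254258  0.16726916] 0.0006946377126415325
armdir nut->pan -166.30458066738362 0.2768680759778719
eye from axis 0.1202845093530728 13.642605350007756 holes dir 13.71449686668544
```

Run:
```python
from h import *
from scipy.optimize import least_squares
f=lambda p:(240+p[0]/5-.4,95+p[1]/5-.4)
H=np.array([at("top",*f(p),.104)[:2] for p in[(85,406),(176,427),(354,383),(424,324)]])
k=np.array([-2,-1,1,2])*np.pi/10
hp=lambda q:q[:2]+.13*np.c_[np.cos(q[2]+k),np.sin(q[2]+k)]
r=least_squares(lambda q:(hp(q)-H).ravel(),[.76,-.03,-2.9]);print("holes",r.x,np.degrees(r.x[2]),(hp(r.x)-H)*1e3)
c=r.x[:2];t=r.x[2]
print("eye",c+.11*np.array([np.cos(t),np.sin(t)]))
```

```text
holes [ 0.76664549 -0.02671563 -2.90267256] -166.31088703315618 [[-0.00320288 -0.01660802]
 [ 0.10093444 -0.00136974]
 [-0.15461922 -0.1917611 ]
 [ 0.05688766  0.20973887]]
eye [ 0.65977014 -0.05274751]
```

Run:
```python
from h import *
import cv2
for a,b in[((460,295),(398,82)),((464,332),(430,88)),((428,330),(415,205))]: print(tri(a,b))
print(at("top",425,330,0), at("scene",413,212,0))
for P in [(.29,-.61,.24),(.29,-.61,.35),(.25,-.5,.5)]: print(proj("scene",P),proj("top",P))
a=cv2.imread("pics/top0.png")[270:384,380:512];b=cv2.imread("pics/scene0.png")[0:230,380:512]
cv2.imwrite("pics/st.png",np.hstack([cv2.resize(a,(460,397)),cv2.copyMakeBorder(cv2.resize(b,(228,397)),0,0,0,0,0)]))
```

```text
(array([ 0.4105559 , -0.2795056 ,  0.39281043]), np.float64(0.0067752471381486625))
(array([ 0.34658682, -0.28713815,  0.38796648]), np.float64(0.015127560242109678))
(array([ 0.30550217, -0.36101046,  0.01900082]), np.float64(0.009637357917092158))
[ 0.30779556 -0.35918954  0.        ] [ 0.29898017 -0.35244182  0.        ]
[459.79620861 114.01200177] [615.65493841 357.83273149]
[471.92479003  79.08659769] [669.96641962 371.50348864]
[502.10233505  31.48138814] [691.88673317 434.54467765]
```

View pics/st.png

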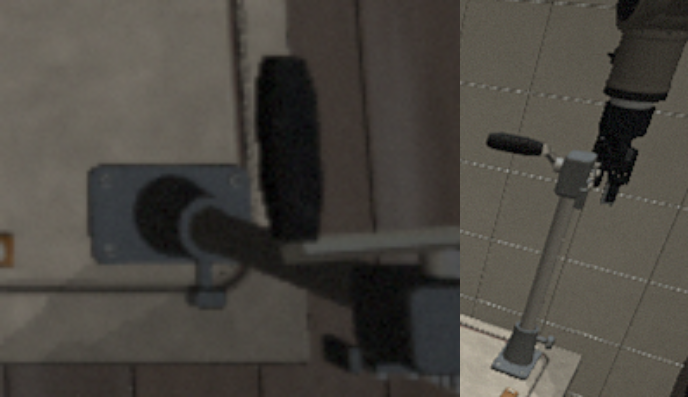

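The stand is a can opener with its pole at about (0.30,-0.36) and its crank at about z 0.40, so I'll rise before sweeping across.

```bash
cat >> h.py <<'E'
from scipy.spatial.transform import Rotation as R
C=np.array([.7666,-.0267]); T0=np.pi-2.90267-np.pi+2*np.pi  # placeholder
T0=-2.90267
def pose(th=0,back=0,up=0,dz=0,lat=0,tilt=40):
    """TCP pose with the TIP 'back' m behind ring plane (neg = through), 'up' in-plane up, dz world up; th rad swing toward +y (ramekin)"""
    t=T0-th; h=-np.array([np.cos(t),np.sin(t),0]); z=np.array([0,0,1.]); y=np.cross(z,h)
    c,s=np.cos(np.radians(tilt)),np.sin(np.radians(tilt))
    a=s*h-c*z; upv=c*h+s*z
    eye=np.r_[C,.167]-.11*h
    M=np.c_[np.cross(-y,a),-y,a]
    return eye-a*(back+.011)+upv*up+z*dz+y*lat, M
def delta(P,M,P0=None,M0=None):
    s=telemetry.state()
    if P0 is None: P0,M0=np.array(s['tool_pos']),np.array(s['tool_rot'])
    print("dpos",np.round(M0.T@(P-P0)/.5,4),"rot",np.round(R.from_matrix(M0.T@M).as_rotvec()/2/np.pi,4))
def st():
    s=telemetry.state(); print(round(s['time'],2),np.round(s['tool_pos'],4),np.round(s['contact_force'],1))
E
python3 - <<'E'
from h import *
P,M=pose(back=.08); print(P,M)
print(pose(back=.2)[0])
for X in[(.305,-.36,.4),(.305,-.36,0)]: print(proj("top",X),proj("scene",X))
E
```

```text
[ 0.60289264 -0.06657504  0.23671004] [[ 0.7442838   0.23665602  0.62452826]
 [ 0.18128903 -0.9715935   0.15211956]
 [ 0.64278761 -0.         -0.76604444]]
[ 0.52794925 -0.08482939  0.32863538]
[523.15114818 368.60237783] [453.35813063  79.80441688]
[425.43279451 331.27124811] [411.75081765 210.12644539]
```

>>> {"fn": "send_rows", "kwargs": {"delta_pos": [[0, 0, -0.12], [0, 0, -0.24], [0, 0, -0.36], [0, 0, -0.48], [0, 0, -0.58], [0, 0, -0.64], [0, 0, -0.64], [0, 0, -0.64]], "rot": [[0, 0, 0], [0, 0, 0], [0, 0, 0], [0, 0, 0], [0, 0, 0], [0, 0, 0], [0, 0, 0], [0, 0, 0]], "gripper": [0, 0, 0, 0, 0, 0, 0, 0], "grip_force": 40}}

```text
time: 1.1
tool_pos: [0.2898, -0.6096, 0.5611]
tool_rot: [[0.903, 0.429, -0.001], [0.429, -0.903, 0.001], [-0.0, -0.002, -1.0]]
contact_force: [-0.6, 0.2, -0.3]
opening: 0.0001
grip_force: 0.0
```

Run:
```python
from h import *
P,M=pose(back=.12); P[2]=.52; print(P); delta(P,M)
```

```text
[ 0.57791151 -0.07265982  0.52      ]
dpos [ 0.9814 -0.7223  0.0832] rot [-0.0116  0.1108  0.0312]
```

>>> {"fn": "send_rows", "kwargs": {"delta_pos": [[0.1, -0.07, 0], [0.2, -0.145, 0], [0.3, -0.22, 0], [0.4, -0.295, 0], [0.5, -0.37, 0], [0.6, -0.445, 0], [0.7, -0.52, 0], [0.8, -0.59, 0.02]], "rot": [[0, 0, 0], [0, 0, 0], [0, 0, 0.01], [0, 0.01, 0.01], [-0.002, 0.02, 0.02], [-0.004, 0.04, 0.025], [-0.006, 0.06, 0.03], [-0.008, 0.08, 0.03]], "gripper": [0, 0, 0, 0, 0, 0, 0, 0]}}

```text
time: 2.1
tool_pos: [0.5249, -0.1694, 0.5519]
tool_rot: [[0.846, 0.247, 0.472], [0.217, -0.969, 0.119], [0.487, 0.001, -0.874]]
contact_force: [2.3, -0.3, 0.6]
opening: 0.0001
grip_force: 0.0
```

Run:
```python
from h import *
st()
P,M=pose(back=.12); delta(P,M)
```

```text
2.1 [ 0.5249 -0.1694  0.5519] [ 2.3 -0.3  0.6]
dpos [-0.1455 -0.1618  0.5703] rot [-0.0008  0.0302  0.0015]
```

>>> {"fn": "send_rows", "kwargs": {"delta_pos": [[-0.02, -0.04, 0.08], [-0.045, -0.08, 0.18], [-0.07, -0.12, 0.28], [-0.1, -0.15, 0.38], [-0.125, -0.162, 0.48], [-0.1455, -0.1618, 0.55], [-0.1455, -0.1618, 0.57], [-0.1455, -0.1618, 0.57]], "rot": [[0, 0.008, 0], [0, 0.016, 0], [0, 0.024, 0], [-0.001, 0.03, 0.0015], [-0.001, 0.03, 0.0015], [-0.001, 0.03, 0.0015], [-0.001, 0.03, 0.0015], [-0.001, 0.03, 0.0015]], "gripper": [0, 0, 0, 0, 0, 0, 0, 0]}}

```text
time: 3.1
tool_pos: [0.5761, -0.075, 0.2674]
tool_rot: [[0.748, 0.237, 0.62], [0.183, -0.971, 0.151], [0.638, 0.001, -0.77]]
contact_force: [-0.0, 1.0, 0.0]
opening: 0.0001
grip_force: 0.0
```

Run:
```python
from h import *
st()
P,M=pose(back=.02); delta(P,M)
P,M=pose(back=-.02); delta(P,M)
```

```text
3.1 [ 0.5761 -0.075   0.2674] [-0.  1.  0.]
dpos [ 0.0046 -0.0038  0.203 ] rot [0.     0.0009 0.0001]
dpos [ 0.0051 -0.0038  0.283 ] rot [0.     0.0009 0.0001]
```

Move to 20 mm short of the ring, then look.

>>> {"fn": "send_rows", "kwargs": {"delta_pos": [[0.0046, -0.0038, 0.04], [0.0046, -0.0038, 0.09], [0.0046, -0.0038, 0.13], [0.0046, -0.0038, 0.17], [0.0046, -0.0038, 0.195], [0.0046, -0.0038, 0.203], [0.0046, -0.0038, 0.203], [0.0046, -0.0038, 0.203]], "rot": [[0, 0.001, 0], [0, 0.001, 0], [0, 0.001, 0], [0, 0.001, 0], [0, 0.001, 0], [0, 0.001, 0], [0, 0.001, 0], [0, 0.001, 0]], "gripper": [0, 0, 0, 0, 0, 0, 0, 0]}}

```text
time: 4.1
tool_pos: [0.6418, -0.0603, 0.1999]
tool_rot: [[0.752, 0.242, 0.613], [0.185, -0.97, 0.156], [0.633, -0.004, -0.774]]
contact_force: [-0.4, -1.1, 0.4]
opening: -0.0
grip_force: 0.0
```

Run:
```python
from h import *
import cv2
st()
P,M=pose(back=-.018); delta(P,M)
a=eyes.camera("top")[95:215,240:345];b=eyes.camera("scene")[110:230,205:305]
cv2.imwrite("pics/p1.png",np.hstack([cv2.resize(a,(394,450),interpolation=cv2.INTER_CUBIC),cv2.resize(b,(375,450),interpolation=cv2.INTER_CUBIC)]))
```

```text
4.1 [ 0.6418 -0.0603  0.1999] [-0.4 -1.1  0.4]
dpos [-0.0118 -0.0057  0.0892] rot [-0.0011  0.002   0.0003]
```

View pics/p1.png

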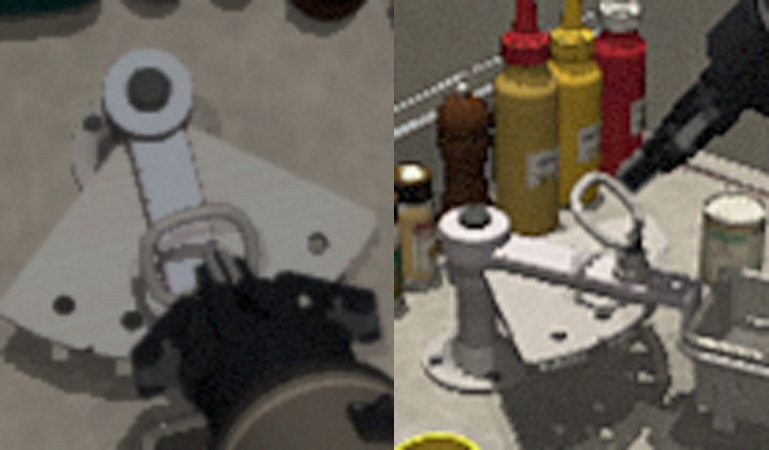

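The fingertip stands just before the ring opening, but its measured pose is a few mm off the target. I'll check whether it has settled.

Run:
```python
from h import *
P,M=pose(back=-.018)
for i in range(3): st(); delta(P,M); eyes.camera("top")
```

```text
4.2 [ 0.6419 -0.0605  0.1997] [ 0.   0.4 -0.3]
dpos [-0.0115 -0.0061  0.089 ] rot [-0.001   0.002   0.0002]
4.25 [ 0.6419 -0.0605  0.1997] [ 0.2 -0.2 -0.2]
dpos [-0.0115 -0.0061  0.0889] rot [-0.001   0.002   0.0002]
4.3 [ 0.6419 -0.0606  0.1996] [ 0.5 -1.1  0.8]
dpos [-0.0113 -0.0062  0.0887] rot [-0.001   0.0021  0.0002]
```

>>> {"fn": "send_rows", "kwargs": {"delta_pos": [[-0.006, -0.003, 0], [-0.011, -0.006, 0.005], [-0.0115, -0.006, 0.02], [-0.0115, -0.006, 0.04], [-0.0115, -0.006, 0.06], [-0.0115, -0.006, 0.075], [-0.0115, -0.006, 0.085], [-0.0115, -0.006, 0.089]], "rot": [[-0.001, 0.002, 0], [-0.001, 0.002, 0], [-0.001, 0.002, 0], [-0.001, 0.002, 0], [-0.001, 0.002, 0], [-0.001, 0.002, 0], [-0.001, 0.002, 0], [-0.001, 0.002, 0]], "gripper": [0, 0, 0, 0, 0, 0, 0, 0]}}

```text
time: 5.35
tool_pos: [0.6677, -0.0576, 0.1769]
tool_rot: [[0.765, 0.248, 0.594], [0.188, -0.969, 0.163], [0.616, -0.014, -0.788]]
contact_force: [-10.2, -1.3, -0.7]
opening: 0.0001
grip_force: 4.3
```

Run:
```python
from h import *
import cv2
a=eyes.camera("top")[95:215,240:345];b=eyes.camera("scene")[110:230,205:305]
cv2.imwrite("pics/p2.png",np.hstack([cv2.resize(a,(394,450),interpolation=cv2.INTER_CUBIC),cv2.resize(b,(375,450),interpolation=cv2.INTER_CUBIC)]))
st()
P,M=pose(back=-.018); delta(P,M)
for d in (0,.004,.012): P,M=pose(back=-.018,up=.011,dz=d); delta(P,M)
```

```text
5.45 [ 0.6676 -0.0577  0.1769] [-7.3 -1.2 -3. ]
dpos [-0.022  -0.013   0.0218] rot [-0.0029  0.0056  0.0001]
dpos [ 0.    -0.013  0.021] rot [-0.0029  0.0056  0.0001]
dpos [ 0.0049 -0.0131  0.0147] rot [-0.0029  0.0056  0.0001]
dpos [ 0.0148 -0.0133  0.0021] rot [-0.0029  0.0056  0.0001]
```

View pics/p2.png

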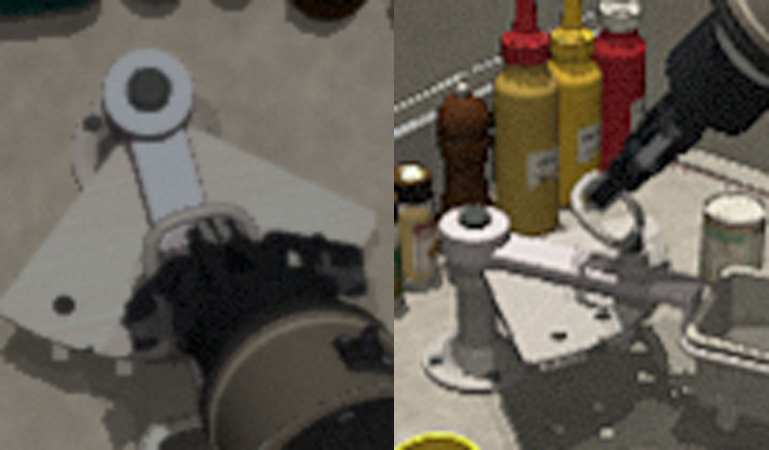

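The fingertip is through the ring, but the pose falls short of the command in z and tilt. I suspect a joint limit.

Run:
```python
from h import *
s=telemetry.state(); print(np.round(s['joint_positions'],2)); print(np.round(s['effort'],1)); st()
```

```text
[ 19.52  17.96 -16.04 121.92 -58.46   9.35 -14.56]
[ -1.5 -74.7  -4.1 -43.5  -1.   -1.7   0. ]
5.45 [ 0.6676 -0.0577  0.1769] [-7.3 -1.2 -3. ]
```

Joints 5 and 6 sit at their limits (-58.5 and 9.3), so a 40° tilt can't be held here. I'll back out and come in at a 30° tilt, which is still near square to the ring.

>>> {"fn": "send_rows", "kwargs": {"delta_pos": [[-0.005, 0, -0.03], [-0.01, 0, -0.06], [-0.01, 0, -0.09], [-0.01, 0, -0.12], [-0.01, 0, -0.15], [-0.01, 0, -0.15], [-0.01, 0, -0.15], [-0.01, 0, -0.15]], "rot": [[0, 0, 0], [0, 0, 0], [0, 0, 0], [0, -0.01, 0], [0, -0.02, 0], [0, -0.03, 0], [0, -0.03, 0], [0, -0.03, 0]], "gripper": [0, 0, 0, 0, 0, 0, 0, 0]}}

```text
time: 6.45
tool_pos: [0.6199, -0.0708, 0.2346]
tool_rot: [[0.861, 0.248, 0.443], [0.215, -0.969, 0.125], [0.461, -0.013, -0.888]]
contact_force: [0.7, 0.6, 0.1]
opening: -0.0002
grip_force: 0.0
```

```bash
cat >> h.py <<'E'
def js(): print(np.round(telemetry.state()['joint_positions'],1))
E
python3 - <<'E'
from h import *
st();js()
P,M=pose(back=.035,tilt=30); print(P);delta(P,M)
E
```

```text
6.45 [ 0.6199 -0.0708  0.2346] [0.7 0.6 0.1]
[ -0.6   9.7   7.1 118.6 -24.   28.1 -50.9]
[ 0.63737806 -0.05817525  0.20683717]
dpos [ 0.01   -0.015   0.0679] rot [-0.0027  0.0072  0.0007]
```

>>> {"fn": "send_rows", "kwargs": {"delta_pos": [[0.004, -0.008, 0.01], [0.01, -0.015, 0.025], [0.01, -0.015, 0.045], [0.01, -0.015, 0.06], [0.01, -0.015, 0.068], [0.01, -0.015, 0.068], [0.01, -0.015, 0.068], [0.01, -0.015, 0.068]], "rot": [[-0.001, 0.003, 0], [-0.002, 0.006, 0.001], [-0.003, 0.007, 0.001], [-0.003, 0.007, 0.001], [-0.003, 0.007, 0.001], [-0.003, 0.007, 0.001], [-0.003, 0.007, 0.001], [-0.003, 0.007, 0.001]], "gripper": [0, 0, 0, 0, 0, 0, 0, 0]}}

```text
time: 7.45
tool_pos: [0.6379, -0.0584, 0.207]
tool_rot: [[0.843, 0.234, 0.485], [0.203, -0.972, 0.115], [0.498, 0.001, -0.867]]
contact_force: [-0.4, 0.6, -0.0]
opening: 0.0001
grip_force: 0.0
```

Run:
```python
from h import *
st();js()
P,M=pose(back=.035,tilt=30); delta(P,M)
P,M=pose(back=-.018,tilt=30); delta(P,M)
```

```text
7.45 [ 0.6379 -0.0584  0.207 ] [-0.4  0.6 -0. ]
[ -0.4  12.4   4.7 120.2 -27.9  20.8 -48.6]
dpos [-0.0009 -0.0006 -0.0001] rot [ 0.0004  0.0003 -0.0003]
dpos [-0.0007 -0.0009  0.1059] rot [ 0.0004  0.0003 -0.0003]
```

Accurate tracking now. Insert.

>>> {"fn": "send_rows", "kwargs": {"delta_pos": [[-0.001, -0.001, 0.015], [-0.001, -0.001, 0.03], [-0.001, -0.001, 0.045], [-0.001, -0.001, 0.06], [-0.001, -0.001, 0.075], [-0.001, -0.001, 0.09], [-0.001, -0.001, 0.1], [-0.001, -0.001, 0.106]], "rot": [[0, 0, 0], [0, 0, 0], [0, 0, 0], [0, 0, 0], [0, 0, 0], [0, 0, 0], [0, 0, 0], [0, 0, 0]], "gripper": [0, 0, 0, 0, 0, 0, 0, 0]}}

```text
time: 8.45
tool_pos: [0.663, -0.0518, 0.1602]
tool_rot: [[0.843, 0.234, 0.484], [0.203, -0.972, 0.116], [0.498, 0.001, -0.867]]
contact_force: [-0.7, -0.1, -0.1]
opening: -0.0001
grip_force: 0.0
```

Run:
```python
from h import *
st();js()
for d in (0,.004,.008,.012): P,M=pose(back=-.018,up=.0105,dz=d,tilt=30); delta(P,M)
```

```text
8.45 [ 0.663  -0.0518  0.1602] [-0.7 -0.1 -0.1]
[  2.1  18.4   0.9 119.2 -32.2  15.8 -44.5]
dpos [ 0.0219  0.0002 -0.0013] rot [ 0.0004  0.0004 -0.0003]
dpos [ 0.0259  0.0003 -0.0082] rot [ 0.0004  0.0004 -0.0003]
dpos [ 0.0299  0.0003 -0.0152] rot [ 0.0004  0.0004 -0.0003]
dpos [ 0.0339  0.0003 -0.0221] rot [ 0.0004  0.0004 -0.0003]
```

>>> {"fn": "send_rows", "kwargs": {"delta_pos": [[0.008, 0, 0], [0.016, 0, 0], [0.022, 0, -0.001], [0.024, 0, -0.005], [0.026, 0, -0.008], [0.028, 0, -0.012], [0.03, 0, -0.015], [0.03, 0, -0.015]], "rot": [[0, 0, 0], [0, 0, 0], [0, 0, 0], [0, 0, 0], [0, 0, 0], [0, 0, 0], [0, 0, 0], [0, 0, 0]], "gripper": [0, 0, 0, 0, 0, 0, 0, 0]}}

```text
time: 9.45
tool_pos: [0.6712, -0.0496, 0.174]
tool_rot: [[0.844, 0.234, 0.483], [0.203, -0.972, 0.116], [0.497, 0.001, -0.868]]
contact_force: [-4.9, -0.2, -6.6]
opening: 0.0002
grip_force: 4.3
```

Run:
```python
from h import *
import cv2
st();js()
for d in (.008,.012): P,M=pose(back=-.018,up=.0105,dz=d,tilt=30); delta(P,M)
a=eyes.camera("top")[95:215,240:345];b=eyes.camera("scene")[110:230,205:305]
cv2.imwrite("pics/p3.png",np.hstack([cv2.resize(a,(394,450),interpolation=cv2.INTER_CUBIC),cv2.resize(b,(375,450),interpolation=cv2.INTER_CUBIC)]))
```

```text
9.45 [ 0.6712 -0.0496  0.174 ] [-4.9 -0.2 -6.6]
[-1.000e-01  1.790e+01  3.200e+00  1.178e+02 -3.040e+01  1.780e+01
 -4.680e+01]
dpos [0.0013 0.0006 0.0004] rot [ 0.0003  0.0006 -0.0003]
dpos [ 0.0053  0.0006 -0.0065] rot [ 0.0003  0.0006 -0.0003]
```

View pics/p3.png

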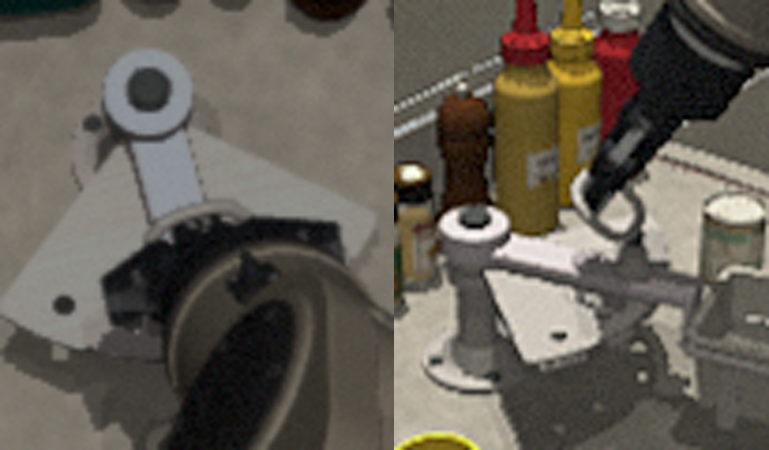

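The finger is hooked through the ring and bears about 6.6 N down, so the pin is rising. Lift a further 5 mm.

>>> {"fn": "send_rows", "kwargs": {"delta_pos": [[0.002, 0, -0.002], [0.004, 0, -0.005], [0.006, 0, -0.008], [0.006, 0, -0.009], [0.006, 0, -0.009], [0.006, 0, -0.009], [0.006, 0, -0.009], [0.006, 0, -0.009]], "rot": [[0, 0, 0], [0, 0, 0], [0, 0, 0], [0, 0, 0], [0, 0, 0], [0, 0, 0], [0, 0, 0], [0, 0, 0]], "gripper": [0, 0, 0, 0, 0, 0, 0, 0]}}

```text
time: 10.55
tool_pos: [0.6713, -0.0496, 0.1791]
tool_rot: [[0.844, 0.234, 0.483], [0.203, -0.972, 0.116], [0.496, 0.0, -0.868]]
contact_force: [-5.7, -0.9, -7.3]
opening: 0.0002
grip_force: 5.0
```

Run:
```python
from h import *
st();js()
P,M=pose(back=-.018,up=.0105,dz=.012,tilt=30); delta(P,M)
for th in (.04,.08,.12,.16,.20): P,M=pose(th=th,back=-.018,up=.0105,dz=.012,tilt=30); delta(P,M)
```

```text
10.55 [ 0.6713 -0.0496  0.1791] [-5.7 -0.9 -7.3]
[ -0.6  17.5   3.8 117.6 -29.9  18.5 -47.5]
dpos [0.0002 0.0006 0.0021] rot [ 0.0003  0.0007 -0.0003]
dpos [ 0.0003 -0.0071  0.0022] rot [-0.0029  0.0007  0.0052]
dpos [ 0.0007 -0.0149  0.0024] rot [-0.0061  0.0007  0.0107]
dpos [ 0.0014 -0.0227  0.0028] rot [-0.0092  0.0007  0.0162]
dpos [ 0.0023 -0.0304  0.0033] rot [-0.0124  0.0007  0.0217]
dpos [ 0.0035 -0.0381  0.004 ] rot [-0.0156  0.0007  0.0273]
```

>>> {"fn": "send_rows", "kwargs": {"delta_pos": [[0, -0.004, 0], [0, -0.008, 0], [0.0003, -0.0155, 0.0003], [0.001, -0.023, 0.0007], [0.002, -0.031, 0.001], [0.003, -0.0385, 0.002], [0.003, -0.0385, 0.002], [0.003, -0.0385, 0.002]], "rot": [[-0.0015, 0, 0.0028], [-0.003, 0, 0.0055], [-0.006, 0, 0.011], [-0.0095, 0, 0.0165], [-0.0127, 0, 0.022], [-0.016, 0, 0.0275], [-0.016, 0, 0.0275], [-0.016, 0, 0.0275]], "gripper": [0, 0, 0, 0, 0, 0, 0, 0]}}

```text
time: 11.55
tool_pos: [0.6684, -0.0293, 0.1788]
tool_rot: [[0.868, 0.038, 0.496], [0.034, -0.999, 0.017], [0.496, 0.002, -0.868]]
contact_force: [-6.9, 1.0, -8.8]
opening: -0.0
grip_force: 4.9
```

Run:
```python
from h import *
import cv2
st();js()
P,M=pose(th=.2,back=-.018,up=.0105,dz=.012,tilt=30); delta(P,M)
P,M=pose(th=.2,back=-.018,up=.002,dz=0,tilt=30); delta(P,M)
a=eyes.camera("top"); cv2.imwrite("pics/p4.png",cv2.resize(a[80:310,180:410],(690,600)[:1]*1+(600,)))
```

```text
11.55 [ 0.6684 -0.0293  0.1788] [-6.9  1.  -8.8]
[-20.2  17.   19.8 120.  -21.2  15.  -71.4]
dpos [0.0009 0.0024 0.0019] rot [ 0.0003  0.0007 -0.    ]
dpos [-0.028   0.0024  0.0228] rot [ 0.0003  0.0007 -0.    ]
```

View pics/p4.png

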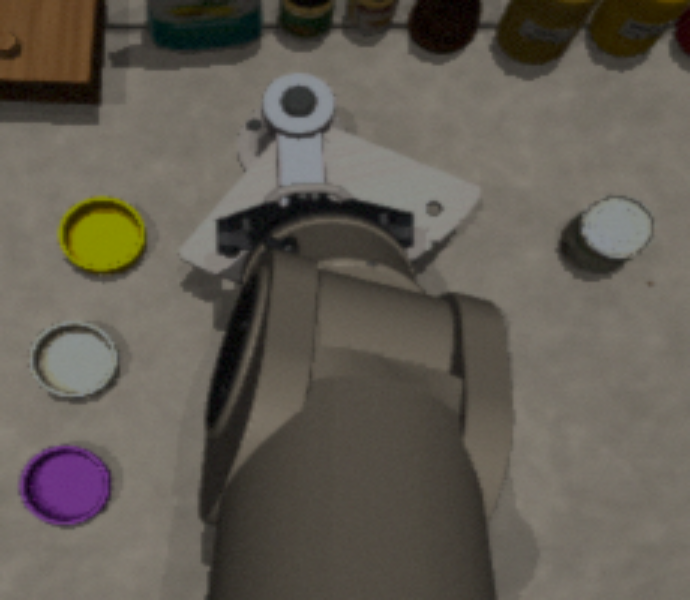

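The arm has followed to about 0.2 rad (bar nearly straight down in the image), and the ramekin and tin stand undisturbed. Now I'll lower the pin onto the plate and push the ring sideways until it drops in the next hole.

>>> {"fn": "send_rows", "kwargs": {"delta_pos": [[-0.003, 0.002, 0.005], [-0.006, 0.002, 0.01], [-0.009, 0.002, 0.015], [-0.012, 0.002, 0.021], [-0.018, 0.002, 0.022], [-0.023, 0.002, 0.022], [-0.028, 0.002, 0.023], [-0.028, 0.002, 0.023]], "rot": [[0, 0, 0], [0, 0, 0], [0, 0, 0], [0, 0, 0], [0, 0, 0], [0, 0, 0], [0, 0, 0], [0, 0, 0]], "gripper": [0, 0, 0, 0, 0, 0, 0, 0]}}

```text
time: 12.6
tool_pos: [0.663, -0.0317, 0.1627]
tool_rot: [[0.866, 0.036, 0.498], [0.032, -0.999, 0.016], [0.498, 0.002, -0.867]]
contact_force: [0.8, -0.2, 0.7]
opening: 0.0004
grip_force: 0.0
```

Run:
```python
from h import *
st();js()
for th in (.2,.24,.28,.32): 
  P,M=pose(th=th,back=-.018,up=.002,dz=0,tilt=30,lat=.009); delta(P,M)
```

```text
12.6 [ 0.663  -0.0317  0.1627] [ 0.8 -0.2  0.7]
[-17.9  17.8  17.5 121.3 -22.9  12.6 -69.5]
dpos [-0.0026 -0.0199  0.0002] rot [ 0.0005  0.0003 -0.0002]
dpos [-0.0018 -0.0282  0.0006] rot [-0.0027  0.0003  0.0053]
dpos [-0.0008 -0.0365  0.0012] rot [-0.0058  0.0003  0.0108]
dpos [ 0.0005 -0.0448  0.002 ] rot [-0.009   0.0003  0.0163]
```

>>> {"fn": "send_rows", "kwargs": {"delta_pos": [[-0.002, -0.006, 0], [-0.002, -0.012, 0], [-0.002, -0.018, 0], [-0.002, -0.022, 0.0002], [-0.002, -0.026, 0.0004], [-0.001, -0.03, 0.0008], [-0.001, -0.034, 0.001], [-0.001, -0.0365, 0.001]], "rot": [[0, 0, 0], [0, 0, 0], [0, 0, 0], [-0.0005, 0, 0.001], [-0.002, 0, 0.004], [-0.003, 0, 0.0065], [-0.005, 0, 0.009], [-0.006, 0, 0.011]], "gripper": [0, 0, 0, 0, 0, 0, 0, 0]}}

```text
time: 13.6
tool_pos: [0.6623, -0.0144, 0.1621]
tool_rot: [[0.866, -0.045, 0.498], [-0.038, -0.999, -0.023], [0.499, 0.001, -0.867]]
contact_force: [-1.3, -7.1, 1.3]
opening: 0.0002
grip_force: 3.0
```

Run:
```python
from h import *
st();js()
for th in (.28,.32,.34): 
  P,M=pose(th=th,back=-.018,up=.002,dz=0,tilt=30,lat=.009); delta(P,M)
```

```text
13.6 [ 0.6623 -0.0144  0.1621] [-1.3 -7.1  1.3]
[-29.4  18.7  27.1 122.  -20.4  12.1 -79.5]
dpos [-0.0002 -0.002   0.0003] rot [ 0.0005  0.0002 -0.0004]
dpos [ 0.0005 -0.0104  0.0008] rot [-0.0027  0.0002  0.0051]
dpos [ 0.001  -0.0146  0.001 ] rot [-0.0043  0.0002  0.0079]
```

>>> {"fn": "send_rows", "kwargs": {"delta_pos": [[0, -0.001, 0], [0, -0.002, 0], [0, -0.003, 0], [0, -0.004, 0], [0, -0.004, 0], [0, -0.004, 0], [0, -0.004, 0], [0, -0.004, 0]], "rot": [[0, 0, 0], [0, 0, 0], [0, 0, 0], [0, 0, 0], [0, 0, 0], [0, 0, 0], [0, 0, 0], [0, 0, 0]], "gripper": [0, 0, 0, 0, 0, 0, 0, 0]}}

```text
time: 14.6
tool_pos: [0.6626, -0.0118, 0.1622]
tool_rot: [[0.866, -0.043, 0.498], [-0.037, -0.999, -0.022], [0.499, 0.001, -0.867]]
contact_force: [3.2, -4.9, -1.5]
opening: -0.0001
grip_force: 2.2
```

Run:
```python
from h import *
import cv2
st()
b=eyes.camera("scene")[110:230,205:325]
cv2.imwrite("pics/p5.png",cv2.resize(b,(600,600),interpolation=cv2.INTER_CUBIC))
```

```text
14.6 [ 0.6626 -0.0118  0.1622] [ 3.2 -4.9 -1.5]
```

View pics/p5.png

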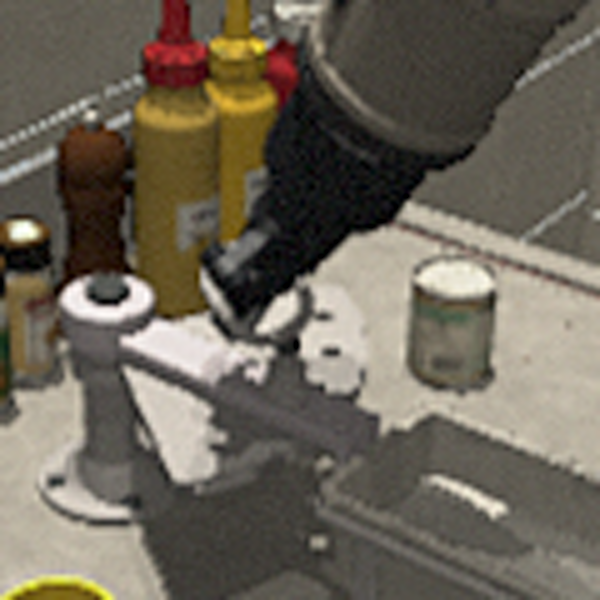

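Run:
```python
from h import *
st()
for th,l in ((.28,.009),(.314,.009),(.314,.011),(.314,.013)): 
  P,M=pose(th=th,back=-.018,up=.002,dz=0,tilt=30,lat=l); delta(P,M)
```

```text
14.65 [ 0.6626 -0.0117  0.1622] [ 2.6 -4.4 -2. ]
dpos [-0.0007  0.0034  0.0002] rot [ 0.0002  0.0002 -0.0002]
dpos [-0.     -0.0038  0.0006] rot [-0.0025  0.0002  0.0045]
dpos [ 0.0001 -0.0078  0.0006] rot [-0.0025  0.0002  0.0045]
dpos [ 0.0002 -0.0118  0.0007] rot [-0.0025  0.0002  0.0045]
```

>>> {"fn": "send_rows", "kwargs": {"delta_pos": [[0, -0.001, 0], [0, -0.002, 0], [0, -0.003, 0], [0, -0.004, 0], [0, -0.005, 0.0003], [0, -0.006, 0.0006], [0, -0.006, 0.0006], [0, -0.006, 0.0006]], "rot": [[0, 0, 0.001], [-0.001, 0, 0.002], [-0.001, 0, 0.003], [-0.002, 0, 0.004], [-0.0025, 0, 0.0045], [-0.0025, 0, 0.0045], [-0.0025, 0, 0.0045], [-0.0025, 0, 0.0045]], "gripper": [0, 0, 0, 0, 0, 0, 0, 0]}}

```text
time: 15.65
tool_pos: [0.6627, -0.0085, 0.1618]
tool_rot: [[0.864, -0.075, 0.497], [-0.065, -0.997, -0.037], [0.498, -0.0, -0.867]]
contact_force: [-0.6, -0.9, 0.1]
opening: -0.0001
grip_force: 0.0
```

>>> {"fn": "send_rows", "kwargs": {"delta_pos": [[0, -0.001, 0], [0, -0.002, 0], [0, -0.003, 0], [0, -0.003, 0], [0, -0.003, 0], [0, -0.003, 0], [0, -0.003, 0], [0, -0.003, 0]], "rot": [[0, 0, 0], [0, 0, 0], [0, 0, 0], [0, 0, 0], [0, 0, 0], [0, 0, 0], [0, 0, 0], [0, 0, 0]], "gripper": [0, 0, 0, 0, 0, 0, 0, 0]}}

```text
time: 16.65
tool_pos: [0.6628, -0.007, 0.1618]
tool_rot: [[0.864, -0.075, 0.497], [-0.065, -0.997, -0.037], [0.498, -0.0, -0.867]]
contact_force: [0.4, -0.2, -0.4]
opening: -0.0
grip_force: 0.0
```

>>> {"fn": "send_rows", "kwargs": {"delta_pos": [[0, -0.001, 0], [0, -0.002, 0], [0, -0.003, 0], [0, -0.004, 0], [0, -0.004, 0], [0, -0.004, 0], [0, -0.004, 0], [0, -0.004, 0]], "rot": [[0, 0, 0], [0, 0, 0], [0, 0, 0], [0, 0, 0], [0, 0, 0], [0, 0, 0], [0, 0, 0], [0, 0, 0]], "gripper": [0, 0, 0, 0, 0, 0, 0, 0]}}

```text
time: 17.65
tool_pos: [0.6629, -0.0057, 0.1618]
tool_rot: [[0.864, -0.076, 0.497], [-0.066, -0.997, -0.038], [0.499, 0.0, -0.867]]
contact_force: [-0.1, -5.6, -0.1]
opening: 0.0001
grip_force: 2.6
```

Run:
```python
from h import *
import cv2
st();js()
a=eyes.camera("top")[95:215,200:360];b=eyes.camera("scene")[110:230,205:325]
cv2.imwrite("pics/p6.png",np.hstack([cv2.resize(a,(440,330),interpolation=cv2.INTER_CUBIC),cv2.resize(b,(330,330),interpolation=cv2.INTER_CUBIC)]))
P,M=pose(th=.314,back=-.018,up=.002,dz=0,tilt=30,lat=0); delta(P,M)
```

```text
17.65 [ 0.6629 -0.0057  0.1618] [-0.1 -5.6 -0.1]
[-34.   19.4  30.9 122.1 -19.7  12.2 -83.3]
dpos [0.0004 0.0263 0.    ] rot [ 0.0001  0.0002 -0.0001]
```

>>> {"fn": "send_rows", "kwargs": {"delta_pos": [[0, -0.0005, 0], [0, -0.001, 0], [0, -0.0015, 0], [0, -0.002, 0], [0, -0.0025, 0], [0, -0.003, 0], [0, -0.003, 0], [0, -0.003, 0]], "rot": [[0, 0, 0], [0, 0, 0], [0, 0, 0], [0, 0, 0], [0, 0, 0], [0, 0, 0], [0, 0, 0], [0, 0, 0]], "gripper": [0, 0, 0, 0, 0, 0, 0, 0]}}

```text
time: 18.75
tool_pos: [0.663, -0.0053, 0.1618]
tool_rot: [[0.864, -0.077, 0.497], [-0.067, -0.997, -0.039], [0.499, 0.001, -0.867]]
contact_force: [0.4, -10.6, -1.3]
opening: -0.0001
grip_force: 5.1
```

Run:
```python
from h import *
st()
P,M=pose(th=.314,back=-.018,up=.002,dz=0,tilt=30,lat=0); delta(P,M)
P,M=pose(th=.314,back=.06,up=.002,dz=0,tilt=30,lat=0); delta(P,M)
```

```text
18.75 [ 0.663  -0.0053  0.1618] [  0.4 -10.6  -1.3]
dpos [0.0005 0.0271 0.    ] rot [ 0.0003  0.0002 -0.0002]
dpos [ 0.0003  0.0274 -0.156 ] rot [ 0.0003  0.0002 -0.0002]
```

The force climbs and the motion stops, so the pin is held by the hole. I'll centre the finger in the ring and withdraw.

>>> {"fn": "send_rows", "kwargs": {"delta_pos": [[0, 0.01, 0], [0, 0.02, 0], [0, 0.027, 0], [0, 0.027, -0.02], [0, 0.027, -0.05], [0, 0.027, -0.08], [0, 0.027, -0.12], [0, 0.027, -0.16]], "rot": [[0, 0, 0], [0, 0, 0], [0, 0, 0], [0, 0, 0], [0, 0, 0], [0, 0, 0], [0, 0, 0], [0, 0, 0]], "gripper": [0, 0, 0, 0, 0, 0, 0, 0]}}

```text
time: 19.75
tool_pos: [0.6217, -0.0139, 0.2319]
tool_rot: [[0.865, -0.075, 0.497], [-0.065, -0.997, -0.037], [0.498, -0.0, -0.867]]
contact_force: [-0.2, 0.1, 0.1]
opening: 0.0001
grip_force: 0.0
```

>>> {"fn": "send_rows", "kwargs": {"delta_pos": [[0, 0, -0.06], [0, 0, -0.16], [0, 0, -0.26], [0, 0, -0.36], [0, 0, -0.46], [0, 0, -0.52], [0, 0, -0.52], [0, 0, -0.52]], "rot": [[0, 0, 0], [0, 0, 0], [0, 0, 0], [0, 0, 0], [0, 0, 0], [0, 0, 0], [0, 0, 0], [0, 0, 0]], "gripper": [0, 0, 0, 0, 0, 0, 0, 0]}}

```text
time: 20.75
tool_pos: [0.493, -0.0047, 0.4557]
tool_rot: [[0.865, -0.075, 0.496], [-0.065, -0.997, -0.037], [0.498, -0.0, -0.867]]
contact_force: [-0.0, -0.9, -1.4]
opening: -0.0001
grip_force: 0.0
```

Run:
```python
from h import *
import cv2
st()
a=eyes.camera("top")[95:305,190:360];b=eyes.camera("scene")[130:230,205:325]
cv2.imwrite("pics/p7.png",np.hstack([cv2.resize(a,(324,400),interpolation=cv2.INTER_CUBIC),cv2.resize(b,(476,400),interpolation=cv2.INTER_CUBIC)]))
for th in(.25,.314,.34):
  h=np.array([np.cos(T0-th),np.sin(T0-th)])
  print(th,[proj(n,np.r_[C+.11*h,z]) for z in(.167,.175) for n in("top","scene")],"pan",proj("top",np.r_[C+.275*h,.111]))
```

```text
20.75 [ 0.493  -0.0047  0.4557] [-0.  -0.9 -1.4]
0.25 [array([279.73522125, 164.73688881]), array([256.858125  , 170.29062728]), array([279.88518255, 163.86520629]), array([256.91497748, 167.68966966])] pan [278.64626804 247.02377344]
0.314 [array([276.30230609, 164.60515794]), array([255.19603626, 171.29096434]), array([276.42349588, 163.73243189]), array([255.24545741, 168.68198536])] pan [270.30840106 246.69014891]
0.34 [array([274.91121106, 164.49043596]), array([254.47941677, 171.68379636]), array([275.02074061, 163.61679309]), array([254.52560255, 169.07166193])] pan [266.93061049 246.40149473]
```

View pics/p7.png

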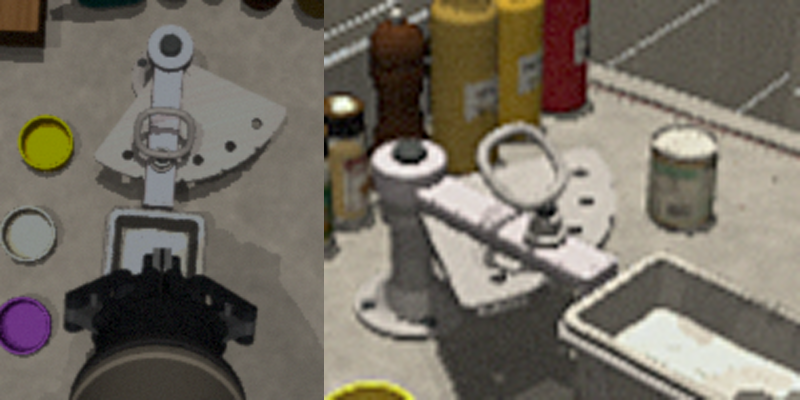

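The image shows one free hole left of the arm and three to its right. The ring centre at scene pixel (255,171) matches the prediction for 0.314 rad with the pin home (255.2,171.3), not pin-up (168.7). The robot is clear.

```bash
python3 -c "
from plant import close_job
print(close_job())"
```

```text
the job is handed in; nothing more can be done
None
```

I lifted the index pin by its ring, swung the arm one hole towards the ramekin, and let the pin drop home. The last pictures agree with 0.314 rad and the pin fully down, the robot is clear, and I handed the job in at about 21 s; no verdict came back.

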